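# Close the ratchet plate press

### The arm

A 6-joint arm with a two-finger parallel gripper is mounted at the origin on the work surface. World frame = base frame: x ahead of the robot, y to its left, z up, the work surface at z = 0. Lengths are in m, angles in rad, forces in N, time in s.
With the tool pointing down it reaches from about 0.275 to 0.875 m from the base axis. Payload 12.5 kg.
Tool frame: the origin (TCP) lies at the very end of the fingers, on their centre line; the grasp point (between the pads) lies behind it (r.grip_point_offset is the z of the grasp point in the tool frame, in m); z points along the fingers, y is the line along which they close (so a half turn about z gives the same grasp; the last joint's range is limited). The gripper opens to 85 mm and grips with 20 to 120 N. Pads are 22 mm wide; open, the fingers measure 114 mm over their backs; the gripper's body (76 mm by 85 mm) begins 54 mm behind the grasp point. The pads swing forward as they close: fully open they stand 13 mm farther back than shut.
Start: joints at [-0.085, 0.351, 1.652, -0, 1.139, -0.085], TCP at [0.55, 0, 0.231] pointing down, gripper open.
Joint ranges: [-2.75, 2.75], [-0.79, 2.1], [0.01, 2.65], [-1.57, 4.71], [0.07, 3.14], [-2.87, 2.87]. Speed limits (rad/s): [2.22, 2.22, 2.79, 3.14, 3.14, 3.14].

### API

Orientations are given as a 3x3 rotation matrix whose columns are the frame's x, y, z axes.
In Python, from rig import r gives the robot as it stands. The module is installed in compiled form; this text tells all that it offers.
- The arm moves only by the tool play_rows, never from a script. Its arguments are lists of equal length, an entry for each row: "xyz": the shift along the tool's x, y, z normalised to -1 to 1, where 1 is 0.25 m, a list of three; "dr": the turn, a rotation vector about the tool's x, y, z normalised to -1 to 1, where 1 is 45 degrees, a list of three. A call has 1 to 20 rows; each row shifts and turns the commanded pose from where the row before left it, along the tool's axes as they then stand; what a row does not reach is not made up. A row lasts 1/12 s, in which the tool goes at most 41.7 mm and 7.16 degrees, less where a joint would pass 70% of its speed; a pose out of reach is approached as far as the arm can. A call with a number of a shift or a turn outside -1 to 1 is refused whole. A call with a gripper value outside its range is refused whole. "grip" is the closure, from -1 (fully open) to 1 (shut), set as the call begins (left out, the last holds). The fingers move at their own pace and stop on an object; the grip force is fixed at half the most. Time passes only in rows, so rows that do not move let the fingers close. It gives the time, the measured TCP pose, the force, the opening and the grip force at its end, in the units of the state.
- r.read_state(): the state, without advancing time (a new reading comes with each control period).
- r.camera(name): name is "scene" or "side" or "wrist"; returns a dict with "pixels" (400x640x3 uint8, blue, green, red), "fx", "fy", "cx", "cy" (pixels), "k1" (the pictures are not rectified: a ray, as slopes to the right and down, at radius r is drawn at 1 + k1 r^2 times it, then the intrinsics apply), "extrinsics" (4x4, takes a point from world to camera coordinates). Camera axes: x right, y down, z forward; pixel columns grow to the right and rows downward; lengths in m; the calibration is good to about 2 mm. A picture is of the moment at which its call begins. There is no depth.
- r.hand_in(): hands the job in; it is judged then, once.
Trained networks look in a picture, given as the dict that the camera call returned (one of the last four; its "shot" number tells which), for a name from the list of things; names that differ only in an ending like _2 or _b are one class to them, and where a whole thing is asked for, a point or a joint stands for the part that bears it (a point fixed in the world has none). Each returns a list of dicts, best first, with "conf" (0 to 1); they miss things now and then, are a little off and sometimes report something else, mostly with a low value. They report only what shows in the picture. A call takes as long as a camera call. They do not tell look-alikes from the thing itself.
- r.cut_out(thing, picture): "pixels" (400x640 bool, what is visible of it) and "extent" ([centre column, centre row, width, height] in pixels, round what is visible of it).
The state is a dict: "time_s": time; "qpos": joint angles; "joint_velocities": joint speeds; "effort": joint torques, N m; "eef_pos": TCP position; "eef_rot": TCP orientation; "contact_force": force on the tool from outside, world axes, zero at the start; "wrist_torque": the same for the moment, N m; "gripper_width": opening from 0.0 (shut) to 1.0 (fully open); "grip_force": force on a finger pad.
Only numpy, scipy, OpenCV 4.12 (cv2) and the standard library are available. Lean on these libraries where they do the work, as an engineer would, in place of code of your own. Each camera call takes 0.05 s, during which the arm holds its last target. There are 200 camera calls.

### The job

Close the bench press over the white well plate: with your fingertips press the steel pawl tab at the hinge end down as far as it goes, so that the pawl is free of the teeth and stays free, then push the press arm by its black cross bar all the way down until its pad lies on the plate. Only press and push: do not raise the arm or force it down against the engaged pawl, keep the plate in its nest, and leave everything that stands around the press where it is.

Things in the scene. Friction and masses are not known exactly. Their poses are not given: they have to be found in the camera images.
- press: Plate press fixed to the bench; aluminium base 227 x 120 mm (x -121 to 106), top at z 22 mm. Origin on the bench; +x points along the press from the cross-bar end to the pawl-tab end, y left of +x, z up. In its frame (mm) the arm's hinge axis is parallel to y through (54, 0, 66); the pawl's pivot is parallel to y through (94, -34, 28). Grey hinge cheeks at x 39 to 69 are 84 high.
- press_arm (a joint): Angle (rad) of the press arm: 0 is level, fully down (stop, pad on the plate); it starts raised at 0.62 to 0.78. The aluminium arm runs from the hinge to the press's -x. Hinge friction holds it where it is left; 3 to 5 N down on the cross bar moves it. While the pawl is engaged, the first of four teeth on the steel sector beside the hinge stops it at about 0.58.
- bar_middle (a point): Centre of the black cross bar at the arm's free end, to be pushed down: round, 18 mm diameter (top 9 mm above this point), 80 mm long, parallel to the press's y. At arm angle q it lies in the press's frame at x = 54 - 200 cos q + 18 sin q, y = 0, z = 66 + 200 sin q + 18 cos q mm: closed, 84 mm above the bench. Only bench below it.
- press_pawl (a joint): Angle (rad) of the steel pawl: 0 with its hook between the teeth (start), growing as its tab is pressed down, 0.30 at its stop. The hook clears the teeth above about 0.15; there is no return spring, friction keeps it where it is left. About 5 N down on the tab moves it.
- tab_top (a point): Middle of the top face of the pawl's flat ribbed steel tab at the hinge end of the press: press this face down. The tab is 42 mm (press x) by 36 mm (press y), 4 mm thick, its top 40 mm above the bench at the start; it sinks about 14 mm as the pawl turns to its stop and tilts down towards the press's +x. Free space below it.
- plate_middle (a point): Centre (half-way up) of the loose white 24-well deep-well plate, 128 x 86 x 44 mm, in the black nest corners of the press under the arm.
- vial_a: Small amber vial with a white cap, 23 mm diameter, 46 mm tall, standing loose beside the press. Origin at the centre of its underside.
- vial_b: Small amber vial with a blue cap, 23 mm diameter, 46 mm tall, standing loose beside the press. Origin at the centre of its underside.
- jar: Small capped jar, 48 mm diameter, 55 mm tall, standing loose beside the press. Origin at the centre of its underside.
Not all that is in view belongs to the job. What is shaped like the part that bears plate_middle but blue is not meant.

How it is judged:
On the way, in this order (a step that is already met when the one before it is completed fails the run):
1. the pawl is pressed free of the teeth while the arm is still raised (value of joint press_pawl above 0.2 rad and value of joint press_arm above 0.5 rad), for 0.2 s.
2. the arm is pushed fully down (value of joint press_arm below 0.04 rad), for 0.2 s.
At the end, for the whole second after the job is handed in: The press arm is fully down (within 0.04 rad of its closed stop, about 8 mm at the cross bar), the pawl is still free of the teeth (more than 0.15 rad), and the plate lies level in its nest within 5 mm of its place (value of joint press_arm below 0.04 rad and value of joint press_pawl above 0.15 rad and x of plate_middle in the frame of press between -0.044 and -0.034 m and y of plate_middle in the frame of press between -0.005 and 0.005 m and angle between plate_middle's own z axis and vertical below 0.05 rad); the robot touches nothing.
It fails at once if the arm is forced down over the teeth with the pawl still engaged (value of joint press_arm below 0.48 rad and value of joint press_pawl below 0.1 rad).
It fails at once if the press arm is lifted above where it stood (value of joint press_arm above 0.84 rad).
It fails at once if the plate is lifted or carried out of its nest (distance of plate_middle from where it was at the start of the episode above 0.012 m or angle between plate_middle's own z axis and vertical above 0.15 rad).
It fails at once if a vial or the jar is pushed away, lifted or knocked over (distance of any of vial_a, vial_b, jar from where it was at the start of the episode above 0.025 m or angle between any of vial_a, vial_b, jar's own z axis and vertical above 0.5 rad).
It also fails if it takes over 45 s, if anything falls off the work surface, if the arm or the gripper's body presses on something with over 40 N, if the wrist force passes 120 N, or if a joint passes its speed limit or range.

## Working session

There is one attempt and no reset: what is moved stays moved. The work goes in short steps, Python scripts to look and compute and a tool call to move; the robot and the scene stay as the last step left them, time stands still between calls to the robot, and variables do not carry over. Pictures are saved under pics/ and viewed, at most 10 in all, crops included, and the job is handed in when it is done.

Besides the shell and the picture viewer there is one more tool, called after "Emit:" by a JSON object that holds its "method" and its "body". play_rows: Moves the arm, as the interface text tells. Scaled input: -1 to 1 covers 0.25 m each way for a shift and 45 degrees each way for a turn. Its arguments: {"type":"object","properties":{"xyz":{"type":"array","items":{"type":"array","items":{"type":"number","minimum":-1,"maximum":1}}},"dr":{"type":"array","items":{"type":"array","items":{"type":"number","minimum":-1,"maximum":1}}},"grip":{"type":"number"}},"required":["xyz","dr"]}

```bash
mkdir -p pics
cat > h.py <<'E'
import numpy as np, cv2
from rig import r
def proj(c,P):
    P=np.atleast_2d(P); E=np.array(c["extrinsics"]); q=P@E[:3,:3].T+E[:3,3]; s=q[:,:2]/q[:,2:]
    s=s*(1+c["k1"]*(s**2).sum(1,keepdims=True)); return s*[c["fx"],c["fy"]]+[c["cx"],c["cy"]]
def ray(c,uv):
    d=(np.array(uv,float)-[c["cx"],c["cy"]])/[c["fx"],c["fy"]]; s=d.copy()
    for _ in range(20): s=d/(1+c["k1"]*(s@s))
    E=np.array(c["extrinsics"]); R=E[:3,:3]; return -R.T@E[:3,3], R.T@np.array([*s,1])
def atz(c,uv,z):
    o,d=ray(c,uv); return o+d*(z-o[2])/d[2]
E
python3 - <<'E'
from h import *
ims=[]
for n in ["scene","side"]:
    c=r.camera(n); cv2.imwrite(f"pics/{n}0.png",c["pixels"]); print(n,ray(c,(320,200)))
    for t in ["press","press_arm","bar_middle","press_pawl","tab_top","plate_middle","vial_a","jar"]:
        print(t,[(np.round(d["extent"]).tolist(),round(d["conf"],2)) for d in r.cut_out(t,c)][:4])
s=r.read_state(); print(s["eef_pos"],s["contact_force"],r.grip_point_offset)
E
```

```text
scene (array([ 1.049484  , -0.55104657,  0.64923031]), array([-0.52497468,  0.58956834, -0.61410189]))
press [([342.0, 201.0, 125.0, 128.0], 0.74)]
press_arm [([340.0, 166.0, 94.0, 53.0], 0.85)]
bar_middle []
press_pawl [([376.0, 248.0, 12.0, 24.0], 0.73), ([391.0, 182.0, 25.0, 24.0], 0.54)]
tab_top [([392.0, 181.0, 24.0, 26.0], 0.54), ([339.0, 166.0, 92.0, 54.0], 0.28)]
plate_middle [([330.0, 213.0, 75.0, 62.0], 0.88), ([227.0, 304.0, 70.0, 87.0], 0.67)]
vial_a [([374.0, 249.0, 13.0, 23.0], 0.84), ([273.0, 206.0, 13.0, 22.0], 0.64), ([391.0, 182.0, 23.0, 23.0], 0.58)]
jar [([309.0, 172.0, 26.0, 34.0], 0.9)]
side (array([ 0.22115204, -0.57446708,  0.43239064]), array([ 0.44965135,  0.76351252, -0.4637462 ]))
press [([318.0, 196.0, 127.0, 153.0], 0.58)]
press_arm [([321.0, 155.0, 90.0, 76.0], 0.74)]
bar_middle [([322.0, 155.0, 87.0, 76.0], 0.84)]
press_pawl []
tab_top [([324.0, 153.0, 85.0, 71.0], 0.68)]
plate_middle [([430.0, 318.0, 114.0, 76.0], 0.83), ([325.0, 218.0, 81.0, 63.0], 0.57)]
vial_a [([274.0, 260.0, 13.0, 37.0], 0.66), ([379.0, 213.0, 14.0, 28.0], 0.6)]
jar [([225.0, 227.0, 31.0, 44.0], 0.76), ([324.0, 155.0, 86.0, 70.0], 0.31)]
[5.49991908e-01 5.20382266e-05 2.31290663e-01] [-0.32887239  0.29932013  0.21149365] -0.0187
```

View pics/scene0.png

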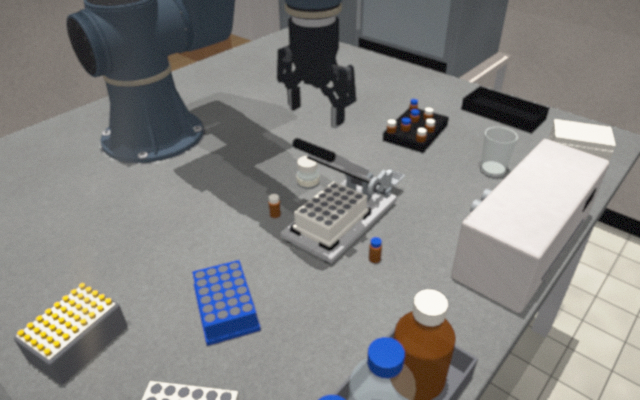

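View pics/side0.png

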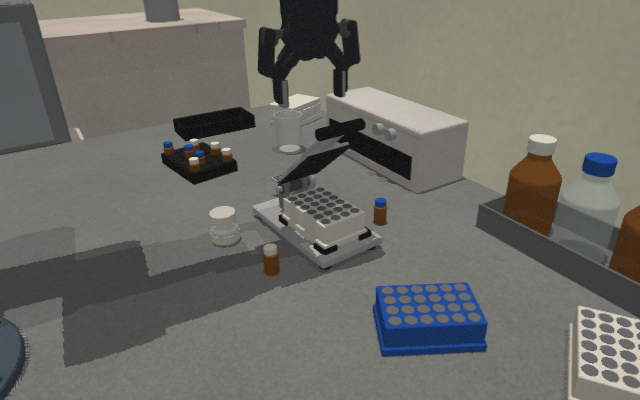

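Scene: the press is at (340,205), with the bar at (313,149), the hinge at (375,185) and the tab at about (398,182). The white plate in the nest is at (330,213). The blue plate (227,304) and the loose white plate (190,390) are look-alikes. The vials are at (274,206) and (375,250), the jar at (308,172). The side view agrees. Next is one close crop of both views.

Run:
```python
import cv2,numpy as np
a=cv2.imread("pics/scene0.png")[130:270,260:420]; b=cv2.imread("pics/side0.png")[105:280,240:400]
f=lambda i:cv2.resize(i,None,fx=5,fy=5,interpolation=cv2.INTER_CUBIC)[:,:]
A=cv2.resize(a,(400*1,350),interpolation=cv2.INTER_CUBIC)
A=cv2.resize(a,None,fx=2.5*1.0,fy=2.5,interpolation=cv2.INTER_CUBIC);B=cv2.resize(b,None,fx=2.5,fy=2.5,interpolation=cv2.INTER_CUBIC)
o=np.zeros((600,800,3),np.uint8);o[:A.shape[0],:400]=A;o[:B.shape[0],400:]=B
cv2.imwrite("pics/crop0.png",o[:440])
```

```text
(no output)
```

View pics/crop0.png

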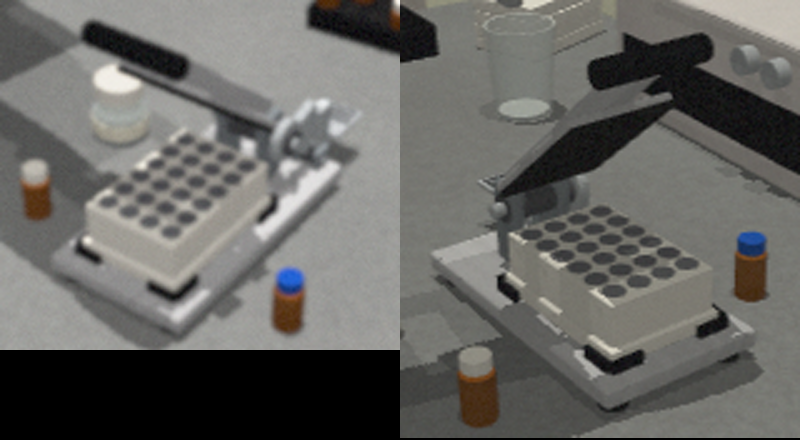

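```bash
cat > fit.py <<'E'
from h import *
from scipy.optimize import least_squares
def model(p,P):
    P=np.atleast_2d(P)/1000; c,s=np.cos(p[2]),np.sin(p[2])
    return P@np.array([[c,s,0],[-s,c,0],[0,0,1]])+[p[0],p[1],0]
def bar(q,y): return [54-200*np.cos(q)+18*np.sin(q),y,66+200*np.sin(q)+18*np.cos(q)]
E
python3 - <<'E'
from fit import *
cs,cd=r.camera("scene"),r.camera("side")
S=lambda u,v:(260+u/2.5,130+v/2.5); D=lambda u,v:(240+(u-400)/2.5,105+v/2.5)
obs=[(cs,S(180,320),[-121,-60,22]),(cs,S(57,253),[-121,60,22]),(cs,S(340,166),[106,-60,22]),
(cd,D(752,327),[-121,-60,22]),(cd,D(605,392),[-121,60,22]),(cd,D(432,253),[106,60,22])]
bo=[(cs,S(90,33),40),(cs,S(182,67),-40),(cd,D(597,76),40),(cd,D(705,50),-40)]
def f(p):
    return np.concatenate([proj(c,model(p,P))[0]-uv for c,uv,P in obs]+[proj(c,model(p,bar(p[3],y)))[0]-uv for c,uv,y in bo])
s=min((least_squares(f,[.65,-.1,a,.7],loss="soft_l1") for a in np.arange(0,6.3,.7)),key=lambda s:s.cost)
p=s.x;print(p,np.degrees(p[2]));print(np.round(f(p).reshape(-1,2),1).tolist())
np.save("p.npy",p)
print("bar",model(p,bar(p[3],0)),"closed",model(p,bar(0,0)))
print("tabcorners guess", model(p,[[94,-34,28]]))
for n,c,uv,z in [("jar",cs,(309,155+8),.055),("va",cs,(274,198),.046),("vb",cs,(375.5,240),.046)]: print(n,atz(c,uv,z))
o=cs["pixels"].copy()
for z in (40,):
  print([proj(cs,model(p,[x,y,40]))[0].round(0).tolist() for x in(70,90,110,130,150) for y in(-34,0)])
print("tab at",atz(cs,S(345,122),.04), (np.linalg.inv(np.array([[np.cos(p[2]),-np.sin(p[2])],[np.sin(p[2]),np.cos(p[2])]]))@(atz(cs,S(345,122),.04)[:2]-p[:2])))
E
```

```text
[0.57104628 0.05535516 1.63653536 0.68457889] 93.76656889130463
[[-0.3, 0.4], [-2.9, 0.3], [1.6, -1.0], [1.6, -0.4], [0.0, -0.5], [-1.9, -1.7], [-1.3, -0.3], [0.7, 1.8], [-1.2, 0.2], [0.4, -1.1]]
bar [[ 0.57692928 -0.03400623  0.20641371]] closed [[ 0.58063726 -0.09032947  0.084     ]]
tabcorners guess [[0.59879782 0.15138564 0.028     ]]
jar [0.44022455 0.10007946 0.055     ]
va [ 0.46120818 -0.02511887  0.046     ]
vb [0.68381413 0.00490747 0.046     ]
[[378.0, 192.0], [364.0, 186.0], [383.0, 188.0], [369.0, 182.0], [388.0, 183.0], [374.0, 177.0], [393.0, 178.0], [379.0, 173.0], [398.0, 174.0], [384.0, 168.0]]
tab at [0.60479917 0.19202096 0.04      ] [ 0.13415331 -0.04265779]
```

Run:
```python
from h import *
s=r.read_state(); print(np.round(s["eef_rot"],3),s["time_s"])
```

```text
[[ 0.  1.  0.]
 [ 1. -0.  0.]
 [ 0.  0. -1.]] 1.0
```

Emit:
{"method": "play_rows", "body": {"xyz": [[0,0,-0.1],[0,0,-0.1],[0.12,0.03,0],[0.12,0.03,0],[0.12,0.03,0],[0.12,0.03,0],[0.12,0.03,0],[0,0,0],[0,0,0]], "dr": [[0,0,0],[0,0,0],[0,0,0],[0,0,0],[0,0,0],[0,0,0],[0,0,0],[0,0,0],[0,0,0]], "grip": 1}}

```text
time_s: 1.75
eef_pos: [0.5874, 0.1512, 0.2809]
eef_rot: [[-0.002, 1.0, -0.001], [1.0, 0.002, -0.0], [-0.0, -0.001, -1.0]]
contact_force: [0.2, -0.9, -1.2]
gripper_width: 0.001
grip_force: 0.0
```

Run:
```python
from fit import *
p=np.load("p.npy")
c=r.camera("wrist"); im=c["pixels"].copy()
for t in ["tab_top","press_pawl"]: print(t,[(np.round(d["extent"]).tolist(),round(d["conf"],2)) for d in r.cut_out(t,c)][:4])
for P in [[118,-52,40],[160,-52,40],[160,-16,40],[118,-16,40],[106,-60,22],[106,60,22]]:
    u=proj(c,model(p,P))[0]; print(P,u.round(0)); cv2.circle(im,tuple(int(v) for v in u),3,(0,0,255),1)
cv2.imwrite("pics/w1.png",im)
```

```text
tab_top [([320.0, 136.0, 35.0, 61.0], 0.66)]
press_pawl [([317.0, 137.0, 32.0, 64.0], 0.87)]
[118, -52, 40] [341. 142.]
[160, -52, 40] [339. 102.]
[160, -16, 40] [305. 104.]
[118, -16, 40] [308. 144.]
[106, -60, 22] [347. 150.]
[106, 60, 22] [242. 157.]
```

View pics/w1.png

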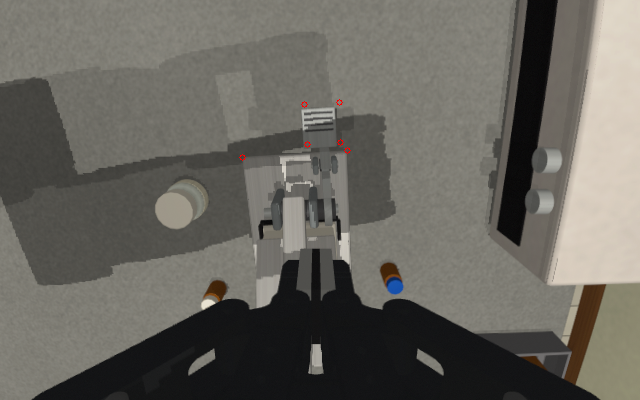

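The wrist view shows the ribbed tab at (320,128), within about 6 px of my model. The fit holds.

Run:
```python
from fit import *
c=r.camera("wrist"); print(atz(c,(320,128),.04),atz(c,(320,108),.04),atz(c,(320,147),.04)); print(r.read_state()["eef_pos"])
```

```text
[0.59269531 0.18937844 0.04      ] [0.5926575 0.2101706 0.04     ] [0.59273427 0.16909843 0.04      ]
[0.58742025 0.14900359 0.28138862]
```

Emit:
{"method": "play_rows", "body": {"xyz": [[0.09,0.01,0],[0.09,0.01,0],[0,0,-0.0],[0,0,0.15],[0,0,0.15],[0,0,0.15],[0,0,0.15],[0,0,0.15],[0,0,0.12],[0,0,0],[0,0,0]], "dr": [[0,0,0],[0,0,0],[0,0,0],[0,0,0],[0,0,0],[0,0,0],[0,0,0],[0,0,0],[0,0,0],[0,0,0],[0,0,0]]}}

```text
time_s: 2.87
eef_pos: [0.5921, 0.194, 0.0635]
eef_rot: [[0.001, 1.0, -0.002], [1.0, -0.001, -0.001], [-0.001, -0.002, -1.0]]
contact_force: [0.6, 0.8, 0.4]
gripper_width: 0.001
grip_force: 0.0
```

Run:
```python
from h import *
o=[]
for n,(a,b,d,e) in {"scene":(100,240,330,470),"wrist":(60,260,220,420)}.items():
    c=r.camera(n); s=r.read_state(); print(s["eef_pos"],s["contact_force"],proj(c,s["eef_pos"]),proj(c,[.5927,.1894,.04]))
    o.append(cv2.resize(c["pixels"][a:b,d:e],(400,400),interpolation=cv2.INTER_CUBIC))
cv2.imwrite("pics/c2.png",np.hstack(o))
```

```text
[0.59329214 0.1944987  0.06531065] [ 0.23841557 -0.69049759  0.25183814] [[395.04125115 166.11599975]] [[392.45032946 177.17086309]]
[0.59381912 0.19482619 0.06619017] [-0.25850772 -0.74275034  1.27443406] [[315.4296198  268.33323032]] [[313.23982212 254.23628207]]
```

View pics/c2.png

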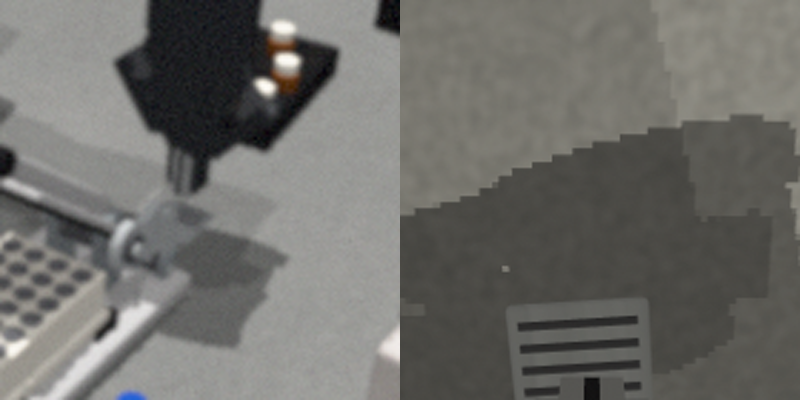

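The scene crop shows the closed fingertips just above the tab. In the wrist crop they are centred over the ribs at full-frame (316,250). Pressing.

Emit:
{"method": "play_rows", "body": {"xyz": [[0,0,0.04],[0,0,0.04],[0,0,0.02],[0,0,0.02],[0,0,0.012],[0,0,0.012],[0,0,0]], "dr": [[0,0,0],[0,0,0],[0,0,0],[0,0,0],[0,0,0],[0,0,0],[0,0,0]]}}

```text
time_s: 3.55
eef_pos: [0.5927, 0.196, 0.0283]
eef_rot: [[-0.0, 1.0, 0.001], [1.0, 0.0, 0.001], [0.001, 0.001, -1.0]]
contact_force: [-2.9, 4.9, 6.2]
gripper_width: -0.003
grip_force: 3.9
```

Emit:
{"method": "play_rows", "body": {"xyz": [[0,0,0.01],[0,0,0.01],[0,0,0.008],[0,0,0]], "dr": [[0,0,0],[0,0,0],[0,0,0],[0,0,0]]}}

```text
time_s: 3.88
eef_pos: [0.5937, 0.1962, 0.027]
eef_rot: [[-0.0, 1.0, 0.003], [1.0, 0.0, 0.001], [0.001, 0.003, -1.0]]
contact_force: [-23.8, -1.5, 65.6]
gripper_width: -0.006
grip_force: 31.3
```

Force jumped to 65 N, so the pawl is at its stop. Retract and check.

Emit:
{"method": "play_rows", "body": {"xyz": [[0,0,-0.03],[0,0,-0.12],[0,0,-0.15],[0,0,-0.15],[0,0,-0.15],[0,0,-0.15],[0,0,-0.15],[0,0,-0.15],[0,0,0]], "dr": [[0,0,0],[0,0,0],[0,0,0],[0,0,0],[0,0,0],[0,0,0],[0,0,0],[0,0,0],[0,0,0]]}}

```text
time_s: 4.63
eef_pos: [0.5947, 0.1957, 0.2912]
eef_rot: [[-0.0, 1.0, 0.011], [1.0, 0.0, 0.003], [0.003, 0.011, -1.0]]
contact_force: [0.4, 0.2, 0.4]
gripper_width: -0.004
grip_force: 0.0
```

Run:
```python
from fit import *
o=[]
for n,(a,b,d,e) in {"scene":(120,260,280,420),"side":(100,260,250,410)}.items():
    c=r.camera(n); o.append(cv2.resize(c["pixels"][a:b,d:e],(400,400),interpolation=cv2.INTER_CUBIC))
cv2.imwrite("pics/c3.png",np.hstack(o)); s=r.read_state(); print(s["eef_pos"],s["time_s"])
p=np.load("p.npy")
for q in(.7,.5,.3,.15,0): print(q,model(p,bar(q,0)).round(4))
```

```text
[0.59285503 0.19512868 0.28445856] 4.7333
0.7 [[ 0.5768 -0.0318  0.2086]]
0.5 [[ 0.5785 -0.0573  0.1777]]
0.3 [[ 0.5797 -0.0761  0.1423]]
0.15 [[ 0.5803 -0.0854  0.1137]]
0 [[ 0.5806 -0.0903  0.084 ]]
```

View pics/c3.png

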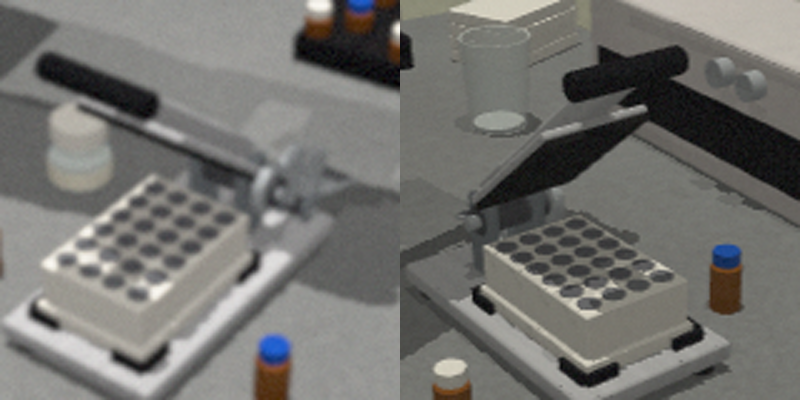

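The tab is no longer sticking up in the scene crop at (345,180), and the arm is still raised with the plate seated. Moving over the bar.

Emit:
{"method": "play_rows", "body": {"xyz": [[-0.132,-0.01,0],[-0.132,-0.01,0],[-0.132,-0.01,0],[-0.132,-0.01,0],[-0.132,-0.01,0],[-0.132,-0.01,0],[-0.132,0,0],[0,0,0],[0,0,0.1],[0,0,0.1],[0,0,0],[0,0,0]], "dr": [[0,0,0],[0,0,0],[0,0,0],[0,0,0],[0,0,0],[0,0,0],[0,0,0],[0,0,0],[0,0,0],[0,0,0],[0,0,0],[0,0,0]]}}

```text
time_s: 5.73
eef_pos: [0.5766, -0.0357, 0.2317]
eef_rot: [[-0.0, 1.0, -0.004], [1.0, 0.0, 0.001], [0.001, -0.004, -1.0]]
contact_force: [-0.1, 0.1, 0.7]
gripper_width: -0.001
grip_force: 0.0
```

Run:
```python
from fit import *
o=[];p=np.load("p.npy")
for n,(a,b,d,e) in {"scene":(80,220,240,380),"side":(50,210,250,410)}.items():
    c=r.camera(n); o.append(cv2.resize(c["pixels"][a:b,d:e],(400,400),interpolation=cv2.INTER_CUBIC)); s=r.read_state()
    print(proj(c,s["eef_pos"])[0], proj(c,model(p,bar(p[3],0))+[0,0,.009])[0])
cv2.imwrite("pics/c4.png",np.hstack(o)); print(s["eef_pos"],s["time_s"])
```

```text
[312.86747299 136.8553178 ] [313.56829836 145.8747786 ]
[341.85762993 110.91405454] [340.6529104  123.53575475]
[ 0.57787717 -0.03578673  0.23406975] 5.8333
```

View pics/c4.png

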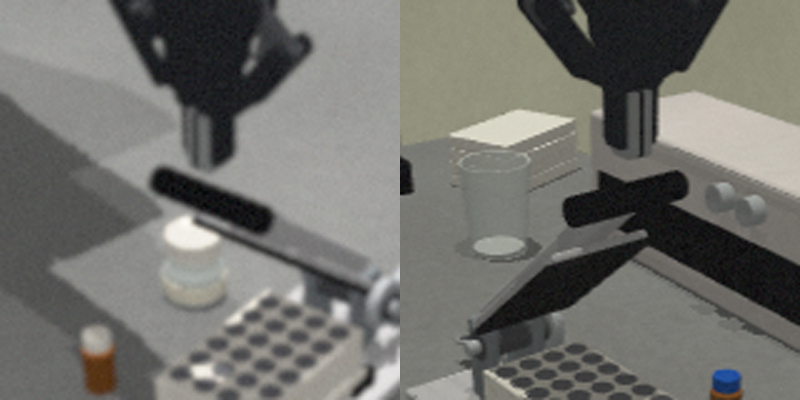

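The closed fingertips sit above the middle of the bar in both views. Push along its arc.

Emit:
{"method": "play_rows", "body": {"xyz": [[0,0,0.04],[-0.008,0,0.03],[-0.02,0,0.03],[-0.02,0,0.03],[-0.02,0,0.03],[-0.02,0,0.03],[0,0,0]], "dr": [[0,0,0],[0,0,0],[0,0,0],[0,0,0],[0,0,0],[0,0,0],[0,0,0]]}}

```text
time_s: 6.42
eef_pos: [0.5775, -0.0592, 0.185]
eef_rot: [[0.001, 1.0, 0.0], [1.0, -0.001, -0.001], [-0.001, 0.0, -1.0]]
contact_force: [-0.7, 0.2, 0.2]
gripper_width: -0.003
grip_force: 0.0
```

Run:
```python
from fit import *
o=[];p=np.load("p.npy")
for n,(a,b,d,e) in {"scene":(80,220,240,380),"side":(50,210,250,410)}.items():
    c=r.camera(n); o.append(cv2.resize(c["pixels"][a:b,d:e],(400,400),interpolation=cv2.INTER_CUBIC)); s=r.read_state()
cv2.imwrite("pics/c5.png",np.hstack(o)); print(s["eef_pos"],s["contact_force"])
```

```text
[ 0.57723719 -0.0580879   0.18539707] [-0.06158751  0.12556472 -0.25656724]
```

View pics/c5.png

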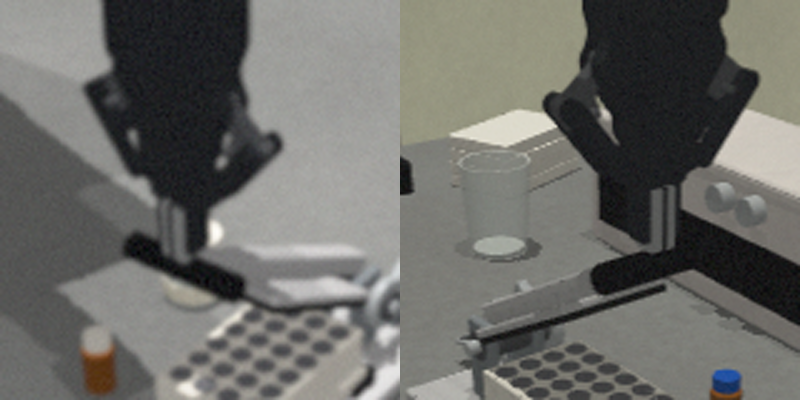

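The bar moved down freely past the first tooth and sits just under the fingertips. Continue.

Emit:
{"method": "play_rows", "body": {"xyz": [[-0.02,0,0.035],[-0.018,0,0.035],[-0.018,0,0.035],[-0.016,0,0.035],[-0.014,0,0.035],[-0.012,0,0.035],[-0.01,0,0.035],[-0.008,0,0.035],[-0.005,0,0.03],[-0.005,0,0.025],[0,0,0.012],[0,0,0.01],[0,0,0]], "dr": [[0,0,0],[0,0,0],[0,0,0],[0,0,0],[0,0,0],[0,0,0],[0,0,0],[0,0,0],[0,0,0],[0,0,0],[0,0,0],[0,0,0],[0,0,0]]}}

```text
time_s: 7.6
eef_pos: [0.5769, -0.0891, 0.0958]
eef_rot: [[-0.0, 1.0, -0.002], [1.0, 0.0, 0.001], [0.001, -0.002, -1.0]]
contact_force: [0.1, 0.6, -0.0]
gripper_width: 0.001
grip_force: 0.0
```

Creep down until firm contact.

Emit:
{"method": "play_rows", "body": {"xyz": [[0,0,0.012],[0,0,0.008],[0,0,0.004],[0,0,0],[0,0,0]], "dr": [[0,0,0],[0,0,0],[0,0,0],[0,0,0],[0,0,0]]}}

```text
time_s: 8.02
eef_pos: [0.5776, -0.0893, 0.0929]
eef_rot: [[-0.0, 1.0, 0.001], [1.0, 0.0, -0.0], [-0.0, 0.001, -1.0]]
contact_force: [-10.7, 1.5, 26.2]
gripper_width: -0.003
grip_force: 13.5
```

26 N at z 0.093, exactly the closed height. Retract and check.

Emit:
{"method": "play_rows", "body": {"xyz": [[0,0,-0.02],[0,0,-0.1],[0,0,-0.15],[0,0,-0.15],[0,0,-0.15],[0,0,-0.1],[0,0,0],[0,0,0]], "dr": [[0,0,0],[0,0,0],[0,0,0],[0,0,0],[0,0,0],[0,0,0],[0,0,0],[0,0,0]]}}

```text
time_s: 8.68
eef_pos: [0.5777, -0.0893, 0.259]
eef_rot: [[-0.0, 1.0, 0.002], [1.0, 0.0, -0.0], [-0.0, 0.002, -1.0]]
contact_force: [0.6, -0.9, -0.1]
gripper_width: -0.002
grip_force: 0.0
```

Run:
```python
from fit import *
o=[];p=np.load("p.npy")
for n,(a,b,d,e) in {"scene":(120,270,260,410),"side":(120,280,250,410)}.items():
    c=r.camera(n); im=c["pixels"].copy()
    for y in(-40,40): cv2.circle(im,tuple(int(round(v)) for v in proj(c,model(p,bar(0,y)))[0]),1,(0,0,255),-1)
    o.append(cv2.resize(im[a:b,d:e],(400,400),interpolation=cv2.INTER_CUBIC)); s=r.read_state()
cv2.imwrite("pics/c6.png",np.hstack(o)); print(s["eef_pos"],s["contact_force"])
```

```text
[ 0.57682366 -0.08918678  0.25660277] [-0.63632056  0.63470718 -0.29520264]
```

View pics/c6.png

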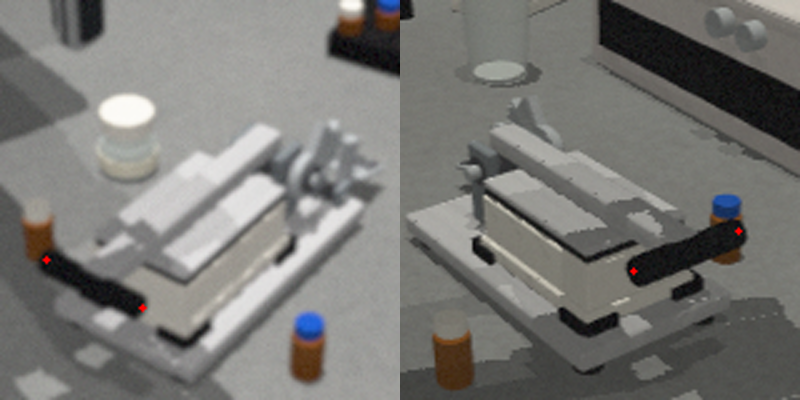

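The bar ends match the closed-arm prediction in both views, the pad lies on the plate, and the vials and jar are in place. Handing in.

```bash
python3 -c "
from rig import r
print(r.hand_in())"
```

```text
the job is handed in; nothing more can be done
None
```

The press is closed with its pad on the plate and the pawl pressed to its stop first, the vials and jar are where they stood, and the job is handed in (no verdict was returned).

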